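# Pack the mended beaker and close its storage case

## Task

Stand the cream ceramic beaker upright on the free white foam pad inside the open storage case, beside the striped vase: set it down gently, do not drop it. Then lower the case's lid gently until it is fully shut, without letting it slam. Leave the vase and everything else on the bench where they are.

Things in the scene. Friction and masses are not known exactly. Their poses are not given: they have to be found in the camera images.
- case: Grey storage case fixed to the bench, an open-topped box 172 (x, front to back) x 262 (y) x 112 mm high, walls and floor 6 mm thick. Origin: centre of its underside. Its front (two steel catches, a black carrying handle standing 16 mm out) faces its -x side, towards the robot; the lid is hinged along the top of its back (+x) side. A similar case, closed, elsewhere on the bench is not to be touched.
- lid (a joint): Angle of the case's lid, rad: 0 = shut flat on the case, grows as it opens; it starts at 1.65 to 1.95, a little past upright, leaning away from the robot; stop at 2.0. The hinge is stiff (about 0.46 N m of friction), so the 0.35 kg lid stays at any angle where it is left and must be moved all the way; pushing near the free edge takes 1 to 6 N.
- lid_hinge (a point): Midpoint of the hinge line, on the lid's underside, at the case's back top edge: 86 mm towards +x and 112.5 mm above the case's origin. The hinge line runs along the case's y. The frame turns with the lid: seen from here, the lid is a flat plate reaching 172 mm along -x, 131 mm to both sides along y, and 10 mm thick along +z (+z points out of its outer face, which looks away from the robot when the lid is open and up when it is shut). Nothing stands on the outer face.
- lid_tab (a point): Outer edge of the aluminium finger tab in the middle of the lid's free edge: 194 mm from the hinge line. The tab stands 22 mm out beyond the plate, is 70 mm wide and 8 mm thick.
- pad: White square foam pad, 90 x 90 x 6 mm, lying fixed on the floor of the case in its left or right half, about 65 mm along the case's y from the middle. Origin: centre of its underside, 6 mm above the case's origin; its top is 12 mm above the bench.
- beaker: Cream ceramic beaker with a thin dark band round its foot, straight-sided and open at the top, 56 mm outside diameter, 78 mm high, wall 5 mm, 0.14 to 0.28 kg, standing loose on the bench to the right of the case. Origin: centre of its underside, z up. It is round, so its yaw does not matter.
- vase: Small round cream vase with fine dark stripes, 74 mm across at most, 72 mm high, standing loose in the other half of the case (about 65 mm along y from its middle, 130 mm from the pad's centre). Origin: centre of its underside. Leave it.
- bottle: Amber glass bottle with black cap, 48 mm diameter, 115 mm high, loose on the bench near the beaker; origin: centre of its underside. Leave it.
- bowl: White ceramic bowl, 120 mm across, 45 mm high, loose on the bench to the right of the case, near its back; origin: centre of its underside. Leave it.
- brush: Brush 190 mm long lying on the bench between the case and the beaker, roughly along x; origin: under its middle. Leave it.
- spatula: Spatula 200 mm long lying on the bench beyond the case; origin: under its middle. Leave it.

How it is judged:
By the outcome, as a careful person would: the job done as asked, in the order asked, and still so for the second after the job is handed in, with the robot touching nothing.
It also fails if it takes over 69 s, if anything falls off the work surface, if the arm or the gripper's body presses on something with over 40 N, if the wrist force passes 120 N, or if a joint passes its speed limit or range.

## Robot

A 6-joint arm with a two-finger parallel gripper is mounted at the origin on the work surface. World frame = base frame: x ahead of the robot, y to its left, z up, the work surface at z = 0. Lengths are in m, angles in rad, forces in N, time in s.
With the tool pointing down it reaches from about 0.25 to 0.8 m from the base axis. Payload 3.9 kg.
Tool frame: the origin (TCP) lies midway between the tips of the shut fingers; the grasp point (between the pads) lies 19 mm behind it (arm.pinch_z is the distance from the TCP to the grasp point, in m); z points along the fingers, y is the line along which they close (so a half turn about z gives the same grasp; the last joint's range is limited). The gripper opens to 85 mm and grips with 20 to 120 N. Pads are 22 mm wide; open, the fingers measure 114 mm over their backs; the gripper's body (76 mm by 85 mm) begins 54 mm behind the grasp point. The pads swing forward as they close: fully open they stand 13 mm farther back than shut.
Start: joints at [1.318, 0.26, -0.138, 1.173, 0, 1.571], TCP at [0.131, 0.508, 0.231] pointing down, gripper open.
Joint ranges: [-2.78, 2.78], [-0.83, 1.72], [-1.28, 1.37], [-1.9, 2.12], [-1.57, 1.48], [-3.14, 3.14]. Speed limits (rad/s): [2.57, 2.57, 3.14, 3.14, 3.14, 3.14].

## Interface

Orientations are given as a 3x3 rotation matrix whose columns are the frame's x, y, z axes.
In Python, from station import arm gives the robot as it stands.
- The arm moves only by the tool servo_tool, never from a script. Its argument "targets" is a list of rows, each an object of numbers: "x", "y", "z": the shift along the tool's x, y, z in m; "ax", "ay", "az": the turn, a rotation vector about the tool's x, y, z in rad; "jaw": the opening, from 0 (shut) to 1 (fully open). A call has 1 to 12 rows; each row is the pose to reach, as a shift and turn from the pose commanded when the call began, along the tool's axes at that moment; what a row does not reach only later rows make up. A row lasts 1/12 s, in which the tool goes at most 41.7 mm and 7.16 degrees, less where a joint would pass 70% of its speed; a pose out of reach is approached as far as the arm can. A call with a gripper value outside its range is refused whole. The fingers move at their own pace and stop on an object; "squeeze" is the grip in N (left out, the last holds). Time passes only in rows, so rows that repeat a pose let the fingers close. It gives the time, the measured TCP pose, the force, the opening and the grip force at its end, in the units of the state.
- arm.observe(): the state, without advancing time (a new reading comes with each control period).
- arm.read_camera(name): name is "side" or "top" or "wrist"; returns a dict with "image" (400x640x3 uint8, red, green, blue), "intrinsics" (3x3 intrinsics, pixels), "rvec" (rotation vector, rad) and "tvec" (3), from world to camera coordinates, as OpenCV has them. Camera axes: x right, y down, z forward; pixel columns grow to the right and rows downward; lengths in m; the calibration is good to about 2 mm. The wrist camera is an equidistant fisheye: a pixel r from the principal point sees the ray r / f radians off the axis. A picture is of the moment at which its call begins. There is no depth.
- arm.job_done(): hands the job in; it is judged then, once.
The state is a dict: "clock": time; "joint_pos": joint angles; "joint_vel": joint speeds; "effort": joint torques, N m; "position": TCP position; "eef_rot": TCP orientation; "contact_force": force on the tool from outside, world axes, zero at the start; "torque": the same for the moment, N m; "grip_width": opening from 0.0 (shut) to 1.0 (fully open); "finger_force": force on a finger pad.
Only numpy, scipy, OpenCV 4.12 (cv2) and the standard library are available. Lean on these libraries where they do the work, as an engineer would, in place of code of your own. Each camera call takes 0.05 s, during which the arm holds its last target. There are 200 camera calls.

## Working session

There is one attempt and no reset: what is moved stays moved. The work goes in short steps, Python scripts to look and compute and a tool call to move; the robot and the scene stay as the last step left them, time stands still between calls to the robot, and variables do not carry over. Pictures are saved under pics/ and viewed, at most 10 in all, crops included, and the job is handed in when it is done.

Besides the shell and the picture viewer there is one more tool, called after "Call:" by a JSON object that holds its "fn" and its "kwargs". servo_tool: Moves the arm, as the interface text tells. Its arguments: {"type":"object","properties":{"targets":{"type":"array"},"squeeze":{"type":"number"}},"required":["targets"]}

```bash
mkdir -p pics
cat > h.py <<'E'
import numpy as np, cv2
from station import arm
def snap(n,f):
    c=arm.read_camera(n); cv2.imwrite(f'pics/{f}.png',c['image'][:,:,::-1]); np.savez(f'pics/{f}.npz',**{k:np.array(c[k]) for k in('intrinsics','rvec','tvec')})
def load(f):
    d=np.load(f'pics/{f}.npz'); R=cv2.Rodrigues(d['rvec'].ravel())[0]; return d['intrinsics'],R,d['tvec'].ravel()
def proj(f,P):
    K,R,t=load(f); p=np.atleast_2d(P)@R.T+t; return np.c_[K[0,0]*p[:,0]/p[:,2]+K[0,2],K[1,1]*p[:,1]/p[:,2]+K[1,2]]
def ray(f,u,v):
    K,R,t=load(f); d=R.T@np.linalg.solve(K,[u,v,1.]); return -R.T@t,d/np.linalg.norm(d)
def atz(f,u,v,z):
    o,d=ray(f,u,v); return o+d*(z-o[2])/d[2]
def tri(*obs):
    A=np.zeros((3,3));b=np.zeros(3)
    for f,u,v in obs:
        o,d=ray(f,u,v);M=np.eye(3)-np.outer(d,d);A+=M;b+=M@o
    X=np.linalg.solve(A,b); return X,[np.linalg.norm((np.eye(3)-np.outer(ray(*o)[1],ray(*o)[1]))@(X-ray(*o)[0])) for o in obs]
E
python3 -c "
from h import *
snap('side','s0');snap('top','t0')
for f in('s0','t0'):print(load(f)[0][0,0],ray(f,320,200))
s=arm.observe();print(s['eef_rot'],s['position'],s['grip_width'],arm.pinch_z,s['clock'])"
```

```text
380.00408257847766 (array([ 0.40612668, -0.49037861,  0.69452517]), array([ 0.18516228,  0.56038371, -0.80727011]))
449.4746729231022 (array([ 0.39522741, -0.04246116,  1.06628652]), array([ 0.18473905, -0.03283355, -0.982239  ]))
[[-9.68209740e-01  2.50139377e-01 -4.36971677e-04]
 [ 2.50139759e-01  9.68208237e-01 -1.70606197e-03]
 [-3.67370004e-06 -1.76112980e-03 -9.99998449e-01]] [0.13116295 0.50772341 0.23055098] 1.0010346536585841 0.0187 0.1
```

View pics/t0.png

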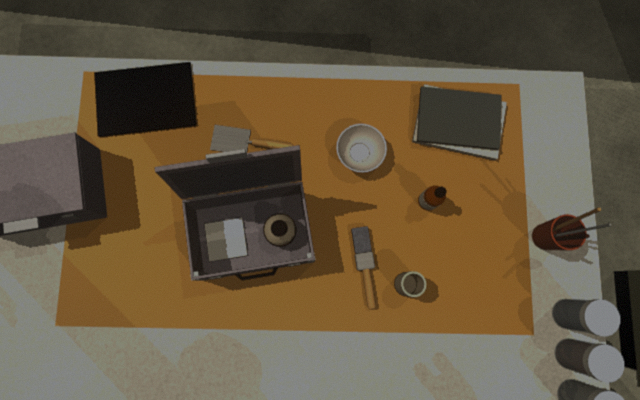

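View pics/s0.png

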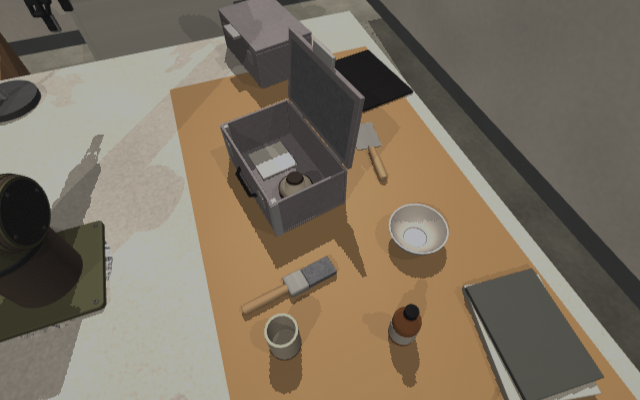

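The top view shows the case around (250,225), pad at (227,240), vase at (280,230) and beaker at (410,285). The side view shows the beaker at (283,337) and the pad at (277,165). I'll enlarge both.

```bash
python3 -c "
import cv2
a=cv2.imread('pics/t0.png')[140:320,155:435];cv2.imwrite('pics/t0c.png',cv2.convertScaleAbs(cv2.resize(a,(784,504),interpolation=2),alpha=1.6))
a=cv2.imread('pics/s0.png')[20:370,200:460]
b=cv2.resize(a[0:220,10:180],(510,660)[:2],interpolation=2)[:600]
c=cv2.resize(a[270:350,40:120],(240,240),interpolation=2)
import numpy as np
o=np.zeros((600,760,3),'uint8');o[:,:510]=b;o[:240,515:755]=c
cv2.imwrite('pics/s0c.png',cv2.convertScaleAbs(o,alpha=1.5))"
```

```text
(no output)
```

View pics/t0c.png

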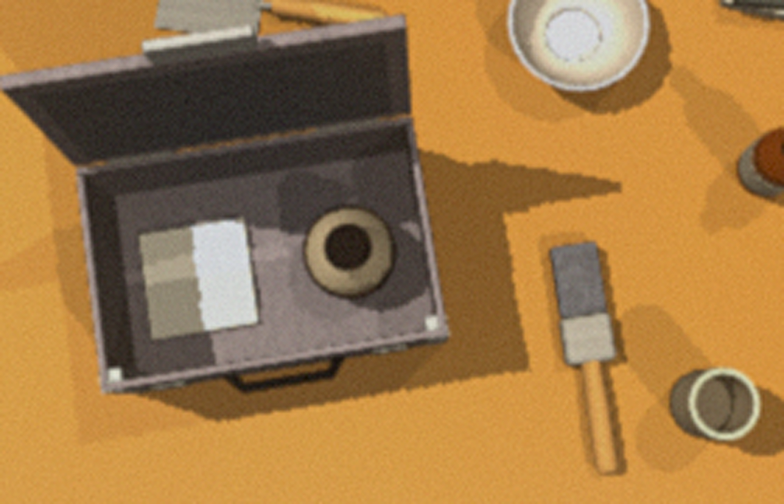

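View pics/s0c.png

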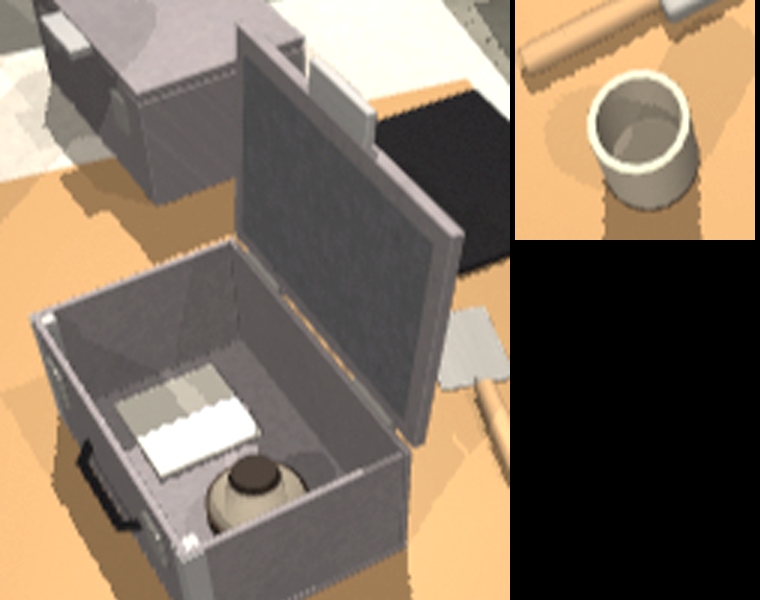

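```bash
cat > m.py <<'E'
from h import *
from scipy.optimize import least_squares
T=lambda x,y:('t0',155+x/2.8-.3,140+y/2.8-.3)
S=lambda x,y:('s0',210+x/3-.3,20+y/3-.3)
S2=lambda x,y:S(x-515+90,y+810)
pr=lambda n,*o:print(n,*[np.round(q,4) for q in tri(*o)])
pr('rim',T(724,404),S2(640,119))
pr('pad c',T(198,278.5),S(187,420))
for n,a,b in [('pBL',(138,232),(115,405)),('pBR',(244,219),(208,364)),('pFR',(258,325),(261,434)),('pFL',(151,338),(163,478))]: pass
# correspondences: side image: left corner=?
pr('padleftfar BL',T(138,232),S(208,364));pr('BR',T(244,219),S(261,434));pr('FR',T(258,325),S(163,478));pr('FL',T(151,338),S(115,405))
C={(-.086,.131):(T(103,390),S(33,318)),(-.086,-.131):(T(447,338),S(185,552)),(.086,-.131):(T(411,120),S(411,455)),(.086,.131):(T(80,168),S(235,240))}
for k,v in C.items(): pr(k,*v)
L={'L':(T(5,82),S(237,25)),'R':(T(405,17),S(463,235)),'tL':(T(144,45),S(308,55)),'tR':(T(257,32),S(376,112))}
for k,v in L.items(): pr(k,*v)
pr('vase mouth',T(348,247),S(255,474))
E
python3 m.py
cat >> m.py <<'E'
def W(p,P):
    c,s=np.cos(p[2]),np.sin(p[2]); return np.array([p[0]+c*P[0]-s*P[1],p[1]+s*P[0]+c*P[1],P[2]])
def f(p):
    r=[]
    for k,v in C.items():
        for o in v: r+=list(proj(o[0],W(p,(*k,.112)))[0]-o[1:])
    return r
s=least_squares(f,[.45,.15,0]);print('case',s.x,np.round(s.fun,1))
p=s.x
def lp(a,r,y,z=0): return W(p,(.086-r*np.cos(a)+z*np.sin(a),y,.1125+r*np.sin(a)+z*np.cos(a)))
def g(a):
    r=[]
    for k,y,rr in(('L',.131,.172),('R',-.131,.172),('tL',.035,.194),('tR',-.035,.194)):
        for o in L[k]: r+=list(proj(o[0],lp(a[0],rr,y,.004))[0]-o[1:])
    return r
q=least_squares(g,[1.8]);print('lid',q.x,np.round(q.fun,1))
print('pad pred',W(p,(0,.065,.012)),'vase',W(p,(0,-.065,0)),'tab',lp(q.x[0],.194,0))
E
echo; python3 m.py | tail -4
```

```text
rim [ 0.401  -0.2824  0.0767] [0.0011 0.0011]
pad c [0.4956 0.1434 0.006 ] [0.0002 0.0002]
padleftfar BL [0.5311 0.1953 0.0095] [0.0021 0.0021]
BR [0.5471 0.107  0.0067] [0.0003 0.0003]
FR [0.4597 0.0913 0.0057] [0.0022 0.0022]
FL [0.4447 0.1797 0.0067] [0. 0.]
(-0.086, 0.131) [0.4014 0.1927 0.1052] [0.0008 0.0008]
(-0.086, -0.131) [ 0.4475 -0.0647  0.116 ] [0.0031 0.0031]
(0.086, -0.131) [ 0.6148 -0.0336  0.1064] [0.0012 0.0012]
(0.086, 0.131) [0.5691 0.2201 0.109 ] [0.0003 0.0003]
L [0.5898 0.2241 0.282 ] [0.0021 0.0021]
R [ 0.6422 -0.0295  0.2805] [0. 0.]
tL [0.6093 0.1317 0.3072] [0.002 0.002]
tR [0.6235 0.0619 0.3058] [0.0015 0.0015]
vase mouth [0.5174 0.0143 0.0739] [0.0008 0.0008]

 -0.2 -1.4]
lid [1.68041141] [-1.2 -0.3  1.8 -1.5  1.5  1.8 -1.5  0.4  0.2  0.4  2.1  0.6 -0.2 -0.7
 -0.9  0.5]
pad pred [0.49660531 0.14160724 0.012     ] vase [0.51941912 0.0136247  0.        ] tab [0.613571   0.09643259 0.30533567]
```

```bash
cat >> h.py <<'E'
def delta(pos,yaw=.176,pitch=0.):
    "tool-frame shift and rotvec to TCP pos, tool y at yaw, z down (pitch tips the tool z towards +y_tool)"
    s=arm.observe(); R=np.array(s['eef_rot']); c,n=np.cos(yaw),np.sin(yaw)
    Rt=np.array([[-n,c,0],[c,n,0],[0,0,-1.]]).T@cv2.Rodrigues(np.array([pitch,0,0]))[0]
    Rt[:, :]=Rt
    print('d',np.round(R.T@(np.array(pos)-s['position']),4),'rot',np.round(cv2.Rodrigues(R.T@Rt)[0].ravel(),4),'clock',s['clock'])
E
python3 -c "
from h import *
delta([.31,.1,.25]);delta([.40,-.282,.18])
K,R,t=load('t0')
"; python3 m.py|grep case
```

```text
d [-0.2751 -0.3501 -0.0188] rot [-1.600e-03  1.000e-03  1.142e+00] clock 0.1
d [-0.4578 -0.6973  0.0518] rot [-1.600e-03  1.000e-03  1.142e+00] clock 0.1
case [0.50801222 0.07761597 0.17640436] [-0.2  0.1 -1.4 -1.7  0.8 -0.8 -1.7  2.6  1.3 -1.5  0.4 -0.8 -1.  -0.7
```

Call:
{"fn": "servo_tool", "kwargs": {"targets": [{"x":-0.023,"y":-0.029,"z":-0.002,"az":0.095,"jaw":1},{"x":-0.046,"y":-0.058,"z":-0.004,"az":0.19,"jaw":1},{"x":-0.069,"y":-0.087,"z":-0.006,"az":0.285,"jaw":1},{"x":-0.092,"y":-0.117,"z":-0.008,"az":0.38,"jaw":1},{"x":-0.115,"y":-0.146,"z":-0.009,"az":0.475,"jaw":1},{"x":-0.138,"y":-0.175,"z":-0.01,"az":0.57,"jaw":1},{"x":-0.16,"y":-0.204,"z":-0.012,"az":0.665,"jaw":1},{"x":-0.183,"y":-0.233,"z":-0.014,"az":0.76,"jaw":1},{"x":-0.206,"y":-0.262,"z":-0.015,"az":0.855,"jaw":1},{"x":-0.229,"y":-0.292,"z":-0.016,"az":0.95,"jaw":1},{"x":-0.252,"y":-0.321,"z":-0.018,"az":1.045,"jaw":1},{"x":-0.275,"y":-0.35,"z":-0.019,"az":1.142,"jaw":1}]}}

```text
schema error: expected keys x, y, z, ax, ay, az, jaw
```

```bash
python3 -c "
from h import *
delta([.40,-.282,.16]); print(arm.observe()['contact_force'])"
```

```text
d [-0.4578 -0.6972  0.0718] rot [-1.600e-03  1.000e-03  1.142e+00] clock 0.1
[ 0.1688095  -0.09580051 -0.57080115]
```

Call:
{"fn": "servo_tool", "kwargs": {"targets": [{"x":-0.023,"y":-0.029,"z":-0.002,"ax":0,"ay":0,"az":0.095,"jaw":1},{"x":-0.046,"y":-0.058,"z":-0.004,"ax":0,"ay":0,"az":0.19,"jaw":1},{"x":-0.069,"y":-0.087,"z":-0.006,"ax":0,"ay":0,"az":0.285,"jaw":1},{"x":-0.092,"y":-0.117,"z":-0.008,"ax":0,"ay":0,"az":0.38,"jaw":1},{"x":-0.115,"y":-0.146,"z":-0.009,"ax":0,"ay":0,"az":0.475,"jaw":1},{"x":-0.138,"y":-0.175,"z":-0.01,"ax":0,"ay":0,"az":0.57,"jaw":1},{"x":-0.16,"y":-0.204,"z":-0.012,"ax":0,"ay":0,"az":0.665,"jaw":1},{"x":-0.183,"y":-0.233,"z":-0.014,"ax":0,"ay":0,"az":0.76,"jaw":1},{"x":-0.206,"y":-0.262,"z":-0.015,"ax":0,"ay":0,"az":0.855,"jaw":1},{"x":-0.229,"y":-0.292,"z":-0.016,"ax":0,"ay":0,"az":0.95,"jaw":1},{"x":-0.252,"y":-0.321,"z":-0.018,"ax":0,"ay":0,"az":1.045,"jaw":1},{"x":-0.275,"y":-0.35,"z":-0.019,"ax":0,"ay":0,"az":1.142,"jaw":1}]}}

```text
clock: 1.1
position: [0.31, 0.0989, 0.2504]
eef_rot: [[-0.171, 0.985, 0.0], [0.985, 0.171, 0.0], [0.0, 0.0, -1.0]]
contact_force: [0.3, 0.4, -0.6]
grip_width: 1.0
finger_force: 0.0
```

```bash
python3 -c "
from h import *
delta([.40,-.282,.16]); print(arm.observe()['contact_force'])"
```

```text
d [-0.3907  0.0236  0.0903] rot [ 0.0003 -0.0001 -0.0043] clock 1.1
[ 0.25614551  0.368714   -0.6454096 ]
```

Now to hover over the beaker, tool tips at z = 0.16.

Call:
{"fn": "servo_tool", "kwargs": {"targets": [{"x":-0.035,"y":0.002,"z":0,"ax":0,"ay":0,"az":0,"jaw":1},{"x":-0.07,"y":0.004,"z":0.005,"ax":0,"ay":0,"az":0,"jaw":1},{"x":-0.105,"y":0.006,"z":0.01,"ax":0,"ay":0,"az":0,"jaw":1},{"x":-0.14,"y":0.008,"z":0.018,"ax":0,"ay":0,"az":0,"jaw":1},{"x":-0.175,"y":0.01,"z":0.026,"ax":0,"ay":0,"az":0,"jaw":1},{"x":-0.21,"y":0.012,"z":0.034,"ax":0,"ay":0,"az":0,"jaw":1},{"x":-0.245,"y":0.014,"z":0.042,"ax":0,"ay":0,"az":0,"jaw":1},{"x":-0.28,"y":0.016,"z":0.05,"ax":0,"ay":0,"az":0,"jaw":1},{"x":-0.315,"y":0.018,"z":0.06,"ax":0,"ay":0,"az":0,"jaw":1},{"x":-0.35,"y":0.021,"z":0.075,"ax":0,"ay":0,"az":0,"jaw":1},{"x":-0.38,"y":0.024,"z":0.09,"ax":0,"ay":0,"az":0,"jaw":1},{"x":-0.391,"y":0.024,"z":0.09,"ax":0,"ay":0,"az":0,"jaw":1}]}}

```text
clock: 2.1
position: [0.4018, -0.283, 0.1573]
eef_rot: [[-0.172, 0.985, -0.003], [0.985, 0.172, 0.001], [0.001, -0.002, -1.0]]
contact_force: [-0.1, -1.1, 1.1]
grip_width: 1.0
finger_force: 0.0
```

```bash
python3 -c "
from h import *
snap('wrist','w1')
delta([.40,-.282,.037]);s=arm.observe();print(s['position'])
K,R,t=load('w1');print(K)
def fp(P):
    p=R@np.array(P)+t;th=np.arctan2(np.hypot(p[0],p[1]),p[2]);ph=np.arctan2(p[1],p[0]);return K[0,2]+K[0,0]*th*np.cos(ph),K[1,2]+K[1,1]*th*np.sin(ph)
im=cv2.imread('pics/w1.png')
for z,r in((.078,.028),(0,.028)):
  for a in np.arange(0,6.28,.2): cv2.circle(im,tuple(int(round(q)) for q in fp((.401+r*np.cos(a),-.2824+r*np.sin(a),z))),0,(0,0,255) if z else (0,255,0),-1)
print(fp((.401,-.2824,.078)))
cv2.imwrite('pics/w1o.png',cv2.convertScaleAbs(im,alpha=1.4))"
```

```text
d [ 0.0018 -0.0017  0.1215] rot [-0.0019 -0.0001 -0.0034] clock 2.15
[ 0.40220582 -0.28341489  0.15848176]
[[309.70691629   0.         316.61538284]
 [  0.         309.70691629 202.96920525]
 [  0.           0.           1.        ]]
(np.float64(315.37163673276194), np.float64(211.39644932565778))
```

View pics/w1o.png

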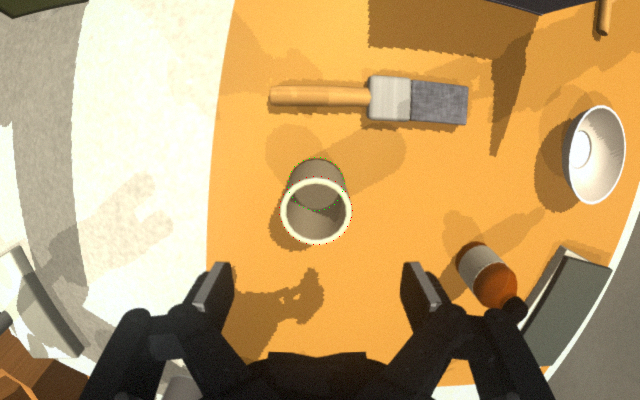

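The projected rim (centre 315,211) falls on the rim seen at (316,211), so the beaker position is confirmed. Next I descend and grip.

Call:
{"fn": "servo_tool", "kwargs": {"targets": [{"x":0.001,"y":-0.001,"z":0.015,"ax":0,"ay":0,"az":0,"jaw":1},{"x":0.002,"y":-0.001,"z":0.035,"ax":0,"ay":0,"az":0,"jaw":1},{"x":0.002,"y":-0.001,"z":0.055,"ax":0,"ay":0,"az":0,"jaw":1},{"x":0.002,"y":-0.001,"z":0.075,"ax":0,"ay":0,"az":0,"jaw":1},{"x":0.002,"y":-0.001,"z":0.095,"ax":0,"ay":0,"az":0,"jaw":1},{"x":0.002,"y":-0.001,"z":0.11,"ax":0,"ay":0,"az":0,"jaw":1},{"x":0.002,"y":-0.001,"z":0.121,"ax":0,"ay":0,"az":0,"jaw":1},{"x":0.002,"y":-0.001,"z":0.121,"ax":0,"ay":0,"az":0,"jaw":1}]}}

```text
clock: 2.82
position: [0.3989, -0.276, 0.0377]
eef_rot: [[-0.176, 0.984, -0.004], [0.984, 0.176, 0.003], [0.004, -0.003, -1.0]]
contact_force: [-1.1, 0.8, -0.3]
grip_width: 0.996
finger_force: 0.0
```

Call:
{"fn": "servo_tool", "kwargs": {"targets": [{"x":0,"y":0,"z":0,"ax":0,"ay":0,"az":0,"jaw":0.8},{"x":0,"y":0,"z":0,"ax":0,"ay":0,"az":0,"jaw":0.75},{"x":0,"y":0,"z":0,"ax":0,"ay":0,"az":0,"jaw":0.7},{"x":0,"y":0,"z":0,"ax":0,"ay":0,"az":0,"jaw":0.65},{"x":0,"y":0,"z":0,"ax":0,"ay":0,"az":0,"jaw":0.55},{"x":0,"y":0,"z":0,"ax":0,"ay":0,"az":0,"jaw":0.4},{"x":0,"y":0,"z":0,"ax":0,"ay":0,"az":0,"jaw":0.4},{"x":0,"y":0,"z":0,"ax":0,"ay":0,"az":0,"jaw":0.4},{"x":0,"y":0,"z":0,"ax":0,"ay":0,"az":0,"jaw":0.4}], "squeeze": 30}}

```text
clock: 3.57
position: [0.4009, -0.2788, 0.0403]
eef_rot: [[-0.175, 0.985, 0.001], [0.985, 0.175, -0.001], [-0.001, 0.0, -1.0]]
contact_force: [-2.4, 0.4, 6.4]
grip_width: 0.635
finger_force: 31.5
```

```bash
python3 -c "
from h import *
s=arm.observe();print(s['position'],s['contact_force'],s['joint_pos'])
p=s['position'].copy() if hasattr(s['position'],'copy') else list(s['position']);p[2]+=.16
delta(p)
"
```

```text
[ 0.40086203 -0.27877407  0.04034525] [-2.42984119  0.39588672  6.40432735] [-6.07277376e-01  3.64613999e-01 -5.41984336e-01  6.63081581e-01
 -5.77920960e-04  7.87816550e-01]
d [-2.0e-04  1.0e-04 -1.6e-01] rot [ 0.0004  0.0012 -0.0003] clock 3.5667
```

Call:
{"fn": "servo_tool", "kwargs": {"targets": [{"x":0,"y":0,"z":-0.003,"ax":0,"ay":0,"az":0,"jaw":0.4},{"x":0,"y":0,"z":-0.01,"ax":0,"ay":0,"az":0,"jaw":0.4},{"x":0,"y":0,"z":-0.022,"ax":0,"ay":0,"az":0,"jaw":0.4},{"x":0,"y":0,"z":-0.04,"ax":0,"ay":0,"az":0,"jaw":0.4},{"x":0,"y":0,"z":-0.06,"ax":0,"ay":0,"az":0,"jaw":0.4},{"x":0,"y":0,"z":-0.08,"ax":0,"ay":0,"az":0,"jaw":0.4},{"x":0,"y":0,"z":-0.1,"ax":0,"ay":0,"az":0,"jaw":0.4},{"x":0,"y":0,"z":-0.12,"ax":0,"ay":0,"az":0,"jaw":0.4},{"x":0,"y":0,"z":-0.14,"ax":0,"ay":0,"az":0,"jaw":0.4},{"x":0,"y":0,"z":-0.155,"ax":0,"ay":0,"az":0,"jaw":0.4},{"x":0,"y":0,"z":-0.16,"ax":0,"ay":0,"az":0,"jaw":0.4},{"x":0,"y":0,"z":-0.16,"ax":0,"ay":0,"az":0,"jaw":0.4}]}}

```text
clock: 4.57
position: [0.4016, -0.2788, 0.2008]
eef_rot: [[-0.175, 0.985, 0.003], [0.985, 0.175, -0.002], [-0.002, 0.002, -1.0]]
contact_force: [-0.1, -0.9, -3.2]
grip_width: 0.635
finger_force: 32.5
```

```bash
python3 -c "
from h import *
s=arm.observe();print(s['position'],s['contact_force'],s['torque'],s['finger_force'])
delta([.36,-.10,.20]);delta([.496,.142,.20])
"
```

```text
[ 0.40162199 -0.27877176  0.20075822] [-0.09318345 -0.86295154 -3.23060469] [ 0.02747694  0.02162524 -0.02199472] 32.49806775125762
d [ 0.1833 -0.0097  0.0004] rot [0.0023 0.002  0.    ] clock 4.5667
d [0.3977 0.1666 0.0004] rot [0.0023 0.002  0.    ] clock 4.5667
```

Call:
{"fn": "servo_tool", "kwargs": {"targets": [{"x":0.008,"y":0.003,"z":0,"ax":0,"ay":0,"az":0,"jaw":0.4},{"x":0.024,"y":0.01,"z":0,"ax":0,"ay":0,"az":0,"jaw":0.4},{"x":0.048,"y":0.02,"z":0,"ax":0,"ay":0,"az":0,"jaw":0.4},{"x":0.074,"y":0.03,"z":0,"ax":0,"ay":0,"az":0,"jaw":0.4},{"x":0.1,"y":0.04,"z":0,"ax":0,"ay":0,"az":0,"jaw":0.4},{"x":0.126,"y":0.051,"z":0,"ax":0,"ay":0,"az":0,"jaw":0.4},{"x":0.152,"y":0.062,"z":0,"ax":0,"ay":0,"az":0,"jaw":0.4},{"x":0.178,"y":0.073,"z":0,"ax":0,"ay":0,"az":0,"jaw":0.4},{"x":0.204,"y":0.084,"z":0,"ax":0,"ay":0,"az":0,"jaw":0.4},{"x":0.23,"y":0.095,"z":0,"ax":0,"ay":0,"az":0,"jaw":0.4},{"x":0.256,"y":0.106,"z":0,"ax":0,"ay":0,"az":0,"jaw":0.4},{"x":0.282,"y":0.117,"z":0,"ax":0,"ay":0,"az":0,"jaw":0.4}]}}

```text
clock: 5.57
position: [0.4651, 0.0218, 0.1977]
eef_rot: [[-0.175, 0.984, -0.003], [0.984, 0.175, 0.0], [0.001, -0.003, -1.0]]
contact_force: [0.6, -1.5, -2.1]
grip_width: 0.633
finger_force: 32.4
```

Call:
{"fn": "servo_tool", "kwargs": {"targets": [{"x":0.026,"y":0.011,"z":0,"ax":0,"ay":0,"az":0,"jaw":0.4},{"x":0.052,"y":0.022,"z":0,"ax":0,"ay":0,"az":0,"jaw":0.4},{"x":0.078,"y":0.033,"z":0,"ax":0,"ay":0,"az":0,"jaw":0.4},{"x":0.1,"y":0.043,"z":0,"ax":0,"ay":0,"az":0,"jaw":0.4},{"x":0.114,"y":0.049,"z":0,"ax":0,"ay":0,"az":0,"jaw":0.4},{"x":0.118,"y":0.05,"z":0,"ax":0,"ay":0,"az":0,"jaw":0.4},{"x":0.118,"y":0.05,"z":0,"ax":0,"ay":0,"az":0,"jaw":0.4},{"x":0.118,"y":0.05,"z":0,"ax":0,"ay":0,"az":0,"jaw":0.4}]}}

```text
clock: 6.23
position: [0.4938, 0.1444, 0.1981]
eef_rot: [[-0.176, 0.984, -0.003], [0.984, 0.176, -0.001], [-0.001, -0.003, -1.0]]
contact_force: [0.3, -0.2, -2.3]
grip_width: 0.641
finger_force: 32.5
```

```bash
python3 -c "
from h import *
s=arm.observe();print(s['position'],s['contact_force'],s['torque'],s['finger_force'])
snap('wrist','w2')
delta([.496,.144,.052])
K,R,t=load('w2')
def fp(P):
    p=R@np.array(P)+t;th=np.arctan2(np.hypot(p[0],p[1]),p[2]);ph=np.arctan2(p[1],p[0]);return K[0,2]+K[0,0]*th*np.cos(ph),K[1,2]+K[1,1]*th*np.sin(ph)
im=cv2.resize(cv2.imread('pics/w2.png'),(800,500))
def dot(P,c): cv2.circle(im,tuple(int(round(q*1.25)) for q in fp(P)),2,c,-1)
c,n=np.cos(.176),np.sin(.176)
for a in(-.045,.045):
  for b in(-.045,.045): dot((.4965+c*a-n*b,.142+n*a+c*b,.012),(0,0,255))
for a in np.arange(0,6.28,.2): dot((s['position'][0]+.028*np.cos(a),s['position'][1]+.028*np.sin(a),s['position'][2]+.039),(0,255,0))
cv2.imwrite('pics/w2o.png',cv2.convertScaleAbs(im,alpha=1.5))"
```

```text
[0.49382407 0.14437411 0.19814448] [ 0.34419438 -0.24271903 -2.2539026 ] [-0.02490836 -0.0927929   0.03044827] 32.45326902337638
d [-0.0003  0.0023  0.1465] rot [-0.0023  0.0007 -0.0004] clock 6.2833
```

View pics/w2o.png

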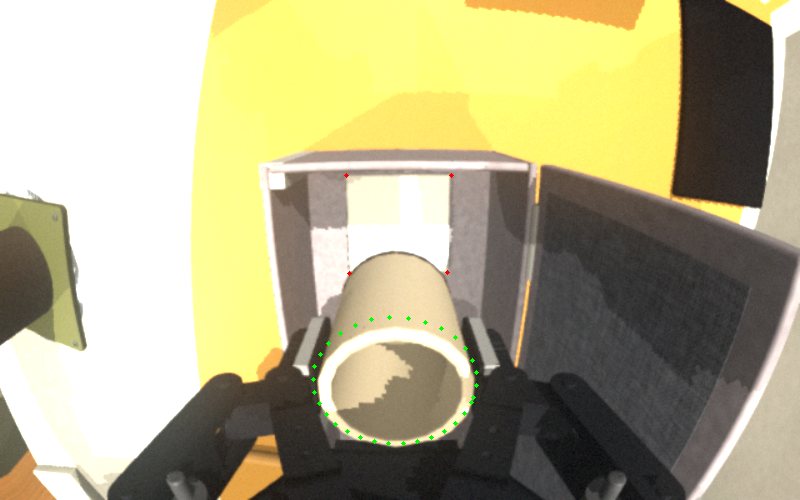

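The pad's projected corners (red) sit on its seen corners at (347,175) and (451,175), and the beaker is held upright. I lower it to just above the pad.

Call:
{"fn": "servo_tool", "kwargs": {"targets": [{"x":0,"y":0.001,"z":0.006,"ax":0,"ay":0,"az":0,"jaw":0.4},{"x":0,"y":0.002,"z":0.018,"ax":0,"ay":0,"az":0,"jaw":0.4},{"x":0,"y":0.002,"z":0.034,"ax":0,"ay":0,"az":0,"jaw":0.4},{"x":0,"y":0.002,"z":0.05,"ax":0,"ay":0,"az":0,"jaw":0.4},{"x":0,"y":0.002,"z":0.066,"ax":0,"ay":0,"az":0,"jaw":0.4},{"x":0,"y":0.002,"z":0.082,"ax":0,"ay":0,"az":0,"jaw":0.4},{"x":0,"y":0.002,"z":0.098,"ax":0,"ay":0,"az":0,"jaw":0.4},{"x":0,"y":0.002,"z":0.112,"ax":0,"ay":0,"az":0,"jaw":0.4},{"x":0,"y":0.002,"z":0.124,"ax":0,"ay":0,"az":0,"jaw":0.4},{"x":0,"y":0.002,"z":0.132,"ax":0,"ay":0,"az":0,"jaw":0.4},{"x":0,"y":0.002,"z":0.136,"ax":0,"ay":0,"az":0,"jaw":0.4},{"x":0,"y":0.002,"z":0.136,"ax":0,"ay":0,"az":0,"jaw":0.4}]}}

```text
clock: 7.28
position: [0.4964, 0.1443, 0.0625]
eef_rot: [[-0.174, 0.985, -0.002], [0.985, 0.174, -0.001], [-0.0, -0.002, -1.0]]
contact_force: [-0.2, 0.2, -3.0]
grip_width: 0.635
finger_force: 32.4
```

Call:
{"fn": "servo_tool", "kwargs": {"targets": [{"x":0,"y":0,"z":0.001,"ax":0,"ay":0,"az":0,"jaw":0.4},{"x":0,"y":0,"z":0.002,"ax":0,"ay":0,"az":0,"jaw":0.4},{"x":0,"y":0,"z":0.003,"ax":0,"ay":0,"az":0,"jaw":0.4},{"x":0,"y":0,"z":0.004,"ax":0,"ay":0,"az":0,"jaw":0.4},{"x":0,"y":0,"z":0.005,"ax":0,"ay":0,"az":0,"jaw":0.4},{"x":0,"y":0,"z":0.005,"ax":0,"ay":0,"az":0,"jaw":0.4}]}}

```text
clock: 7.78
position: [0.4971, 0.1452, 0.0583]
eef_rot: [[-0.175, 0.985, 0.0], [0.985, 0.175, 0.0], [0.0, 0.0, -1.0]]
contact_force: [0.2, 0.2, -3.3]
grip_width: 0.635
finger_force: 32.5
```

Call:
{"fn": "servo_tool", "kwargs": {"targets": [{"x":0,"y":0,"z":0.001,"ax":0,"ay":0,"az":0,"jaw":0.4},{"x":0,"y":0,"z":0.002,"ax":0,"ay":0,"az":0,"jaw":0.4},{"x":0,"y":0,"z":0.003,"ax":0,"ay":0,"az":0,"jaw":0.4},{"x":0,"y":0,"z":0.003,"ax":0,"ay":0,"az":0,"jaw":0.4}]}}

```text
clock: 8.12
position: [0.4969, 0.1451, 0.0551]
eef_rot: [[-0.175, 0.985, -0.0], [0.985, 0.175, -0.0], [-0.0, -0.0, -1.0]]
contact_force: [0.6, 0.5, -3.0]
grip_width: 0.635
finger_force: 32.5
```

Call:
{"fn": "servo_tool", "kwargs": {"targets": [{"x":0,"y":0,"z":0.001,"ax":0,"ay":0,"az":0,"jaw":0.4},{"x":0,"y":0,"z":0.002,"ax":0,"ay":0,"az":0,"jaw":0.4},{"x":0,"y":0,"z":0.002,"ax":0,"ay":0,"az":0,"jaw":0.4}]}}

```text
clock: 8.37
position: [0.497, 0.1451, 0.0531]
eef_rot: [[-0.175, 0.985, -0.0], [0.985, 0.175, -0.0], [-0.0, -0.0, -1.0]]
contact_force: [-0.5, 0.6, -2.8]
grip_width: 0.636
finger_force: 32.5
```

Call:
{"fn": "servo_tool", "kwargs": {"targets": [{"x":0,"y":0,"z":0.0005,"ax":0,"ay":0,"az":0,"jaw":0.4},{"x":0,"y":0,"z":0.001,"ax":0,"ay":0,"az":0,"jaw":0.4},{"x":0,"y":0,"z":0.001,"ax":0,"ay":0,"az":0,"jaw":0.4}]}}

```text
clock: 8.62
position: [0.4971, 0.1451, 0.0524]
eef_rot: [[-0.175, 0.985, 0.0], [0.985, 0.175, 0.0], [0.0, 0.0, -1.0]]
contact_force: [-0.1, 0.3, -1.3]
grip_width: 0.633
finger_force: 32.5
```

Call:
{"fn": "servo_tool", "kwargs": {"targets": [{"x":0,"y":0,"z":0.0005,"ax":0,"ay":0,"az":0,"jaw":0.4},{"x":0,"y":0,"z":0.001,"ax":0,"ay":0,"az":0,"jaw":0.4},{"x":0,"y":0,"z":0.001,"ax":0,"ay":0,"az":0,"jaw":0.4}]}}

```text
clock: 8.87
position: [0.4971, 0.1452, 0.0524]
eef_rot: [[-0.175, 0.985, 0.001], [0.985, 0.175, 0.0], [0.0, 0.001, -1.0]]
contact_force: [-1.6, 0.0, 7.3]
grip_width: 0.634
finger_force: 33.4
```

Contact: the force went from -3 to +7 N. I release slowly, then rise.

Call:
{"fn": "servo_tool", "kwargs": {"targets": [{"x":0,"y":0,"z":-0.0005,"ax":0,"ay":0,"az":0,"jaw":0.6},{"x":0,"y":0,"z":-0.001,"ax":0,"ay":0,"az":0,"jaw":0.66},{"x":0,"y":0,"z":-0.001,"ax":0,"ay":0,"az":0,"jaw":0.7},{"x":0,"y":0,"z":-0.001,"ax":0,"ay":0,"az":0,"jaw":0.76},{"x":0,"y":0,"z":-0.001,"ax":0,"ay":0,"az":0,"jaw":0.84},{"x":0,"y":0,"z":-0.001,"ax":0,"ay":0,"az":0,"jaw":0.92},{"x":0,"y":0,"z":-0.001,"ax":0,"ay":0,"az":0,"jaw":1},{"x":0,"y":0,"z":-0.001,"ax":0,"ay":0,"az":0,"jaw":1},{"x":0,"y":0,"z":-0.001,"ax":0,"ay":0,"az":0,"jaw":1}]}}

```text
clock: 9.62
position: [0.4971, 0.1451, 0.0522]
eef_rot: [[-0.175, 0.985, -0.0], [0.985, 0.175, -0.0], [-0.0, -0.0, -1.0]]
contact_force: [-0.2, 0.2, -0.2]
grip_width: 0.999
finger_force: 0.0
```

Call:
{"fn": "servo_tool", "kwargs": {"targets": [{"x":0,"y":0,"z":-0.006,"ax":0,"ay":0,"az":0,"jaw":1},{"x":0,"y":0,"z":-0.016,"ax":0,"ay":0,"az":0,"jaw":1},{"x":0,"y":0,"z":-0.03,"ax":0,"ay":0,"az":0,"jaw":1},{"x":0,"y":0,"z":-0.046,"ax":0,"ay":0,"az":0,"jaw":1},{"x":0,"y":0,"z":-0.062,"ax":0,"ay":0,"az":0,"jaw":1},{"x":0,"y":0,"z":-0.08,"ax":0,"ay":0,"az":0,"jaw":1},{"x":0,"y":0,"z":-0.1,"ax":0,"ay":0,"az":0,"jaw":1},{"x":0,"y":0,"z":-0.12,"ax":0,"ay":0,"az":0,"jaw":1},{"x":0,"y":0,"z":-0.14,"ax":0,"ay":0,"az":0,"jaw":1},{"x":0,"y":0,"z":-0.16,"ax":0,"ay":0,"az":0,"jaw":1},{"x":0,"y":0,"z":-0.17,"ax":0,"ay":0,"az":0,"jaw":1}]}}

```text
clock: 10.53
position: [0.4983, 0.1454, 0.2259]
eef_rot: [[-0.175, 0.985, 0.005], [0.985, 0.175, 0.001], [0.001, 0.005, -1.0]]
contact_force: [1.4, -0.3, 0.1]
grip_width: 0.999
finger_force: 0.0
```

```bash
python3 -c "
from h import *
s=arm.observe();print(s['position'],s['contact_force'],s['joint_pos'],s['clock'])
snap('side','s3');snap('wrist','w3')
im=np.hstack([cv2.resize(cv2.imread('pics/s3.png')[20:270,200:400],(400,500)),cv2.resize(cv2.imread('pics/w3.png')[80:330,180:380],(400,500))])
cv2.imwrite('pics/c3.png',cv2.convertScaleAbs(im,alpha=1.4))"
```

```text
[0.49833154 0.14544751 0.22591538] [ 1.35287861 -0.31384633  0.055715  ] [ 2.83965575e-01  2.48717318e-01 -1.67898660e-01  1.14936007e+00
  2.42285686e-05  1.67882176e+00] 10.5333
```

View pics/c3.png

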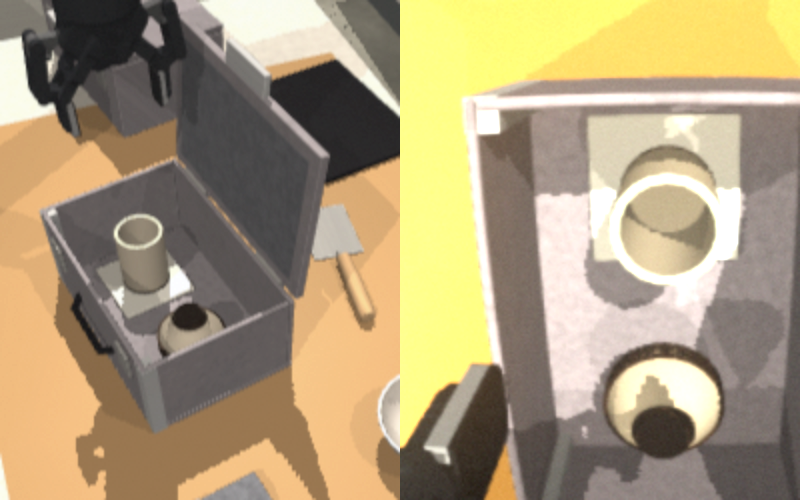

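The beaker stands on the pad with the vase undisturbed. Next is the lid: I'll push with shut fingers from behind its outer face. First I check the camera's place in the tool frame and the target pose.

```bash
cat > lid.py <<'E'
from h import *
CX,CY,YAW=.508,.0776,.1764
def W(P):
    c,s=np.cos(YAW),np.sin(YAW); return np.array([CX+c*P[0]-s*P[1],CY+s*P[0]+c*P[1],P[2]])
def lp(a,r,y=0,z=.010): return W((.086-r*np.cos(a)+z*np.sin(a),y,.1125+r*np.sin(a)+z*np.cos(a)))
def go(pos,tilt=.2):
    "tool x = case -x, tool y = case -+y, tilted"
    s=arm.observe();R=np.array(s['eef_rot']);c,n=np.cos(YAW),np.sin(YAW)
    Rt=np.array([[-c,-n,0],[-n,c,0],[0,0,-1.]]).T; Rt=Rt@cv2.Rodrigues(np.array([0,tilt,0]))[0]
    print('d',np.round(R.T@(np.array(pos)-s['position']),4),'rot',np.round(cv2.Rodrigues(R.T@Rt)[0].ravel(),3))
E
python3 -c "
from lid import *
K,R,t=load('w3');s=arm.observe();E=np.array(s['eef_rot'])
print('cam in tool',E.T@(-R.T@t-s['position']))
print(lp(1.68,.155),lp(0,.155),lp(1.68,.194))
# lid angle recheck
for y in(.131,-.131):print('corner proj side',proj('s3',lp(1.68,.172,y,0)))
"
```

```text
cam in tool [ 0.0843327   0.00064775 -0.1450986 ]
[0.61908241 0.09740074 0.26548683] [0.44007075 0.06549143 0.1225    ] [0.62326693 0.09814665 0.30425451]
corner proj side [[288.72071606  26.93289645]]
corner proj side [[360.52678901  98.99991086]]
```

```bash
python3 -c "
from lid import *
p=lp(1.68,.155,0,.045);q=p.copy();q[2]=.37;print(q,p)
go(q,.2); s=arm.observe();go([.45,.13,.37],.2)
"
```

```text
[0.65333402 0.10350619 0.37      ] [0.65333402 0.10350619 0.26167229]
d [-0.0684  0.1457 -0.1444] rot [ 0.162  0.161 -1.565]
d [-0.0067 -0.0499 -0.1453] rot [ 0.162  0.161 -1.565]
```

Call:
{"fn": "servo_tool", "kwargs": {"targets": [{"x":0,"y":0,"z":-0.01,"ax":0,"ay":0,"az":-0.05,"jaw":0.9},{"x":0,"y":0,"z":-0.025,"ax":0,"ay":0,"az":-0.15,"jaw":0.8},{"x":0,"y":0,"z":-0.04,"ax":0,"ay":0,"az":-0.27,"jaw":0.6},{"x":0,"y":0,"z":-0.055,"ax":0,"ay":0,"az":-0.39,"jaw":0.4},{"x":0,"y":0,"z":-0.07,"ax":0,"ay":0,"az":-0.51,"jaw":0.2},{"x":0,"y":0,"z":-0.085,"ax":0,"ay":0,"az":-0.63,"jaw":0},{"x":0,"y":0,"z":-0.1,"ax":0,"ay":0,"az":-0.75,"jaw":0},{"x":0,"y":0,"z":-0.115,"ax":0,"ay":0,"az":-0.87,"jaw":0},{"x":0,"y":0,"z":-0.13,"ax":0,"ay":0,"az":-0.99,"jaw":0},{"x":0,"y":0,"z":-0.14,"ax":0,"ay":0,"az":-1.11,"jaw":0},{"x":0,"y":0,"z":-0.147,"ax":0,"ay":0,"az":-1.23,"jaw":0},{"x":0,"y":0,"z":-0.147,"ax":0,"ay":0,"az":-1.33,"jaw":0}]}}

```text
clock: 11.63
position: [0.4974, 0.1452, 0.3697]
eef_rot: [[-0.998, 0.059, 0.001], [0.059, 0.998, 0.0], [-0.001, 0.0, -1.0]]
contact_force: [0.5, -0.5, -0.0]
grip_width: 0.001
finger_force: 0.0
```

```bash
python3 -c "
from lid import *
s=arm.observe();print(s['position'],s['contact_force'],s['grip_width'])
p=lp(1.68,.155,0,.045);p[2]=.37
go(p,.2)
"
```

```text
[0.4974431  0.14518166 0.36967461] [ 0.51139799 -0.53880584 -0.00974435] 0.0008425074576678906
d [-0.1581 -0.0324 -0.0002] rot [ 0.024  0.2   -0.235]
```

Call:
{"fn": "servo_tool", "kwargs": {"targets": [{"x":-0.008,"y":-0.002,"z":0,"ax":0,"ay":0.01,"az":-0.03,"jaw":0},{"x":-0.024,"y":-0.005,"z":0,"ax":0.002,"ay":0.03,"az":-0.06,"jaw":0},{"x":-0.044,"y":-0.01,"z":0,"ax":0.006,"ay":0.05,"az":-0.09,"jaw":0},{"x":-0.064,"y":-0.014,"z":0,"ax":0.01,"ay":0.08,"az":-0.12,"jaw":0},{"x":-0.084,"y":-0.018,"z":0,"ax":0.014,"ay":0.11,"az":-0.15,"jaw":0},{"x":-0.104,"y":-0.022,"z":0,"ax":0.018,"ay":0.14,"az":-0.18,"jaw":0},{"x":-0.124,"y":-0.026,"z":0,"ax":0.021,"ay":0.17,"az":-0.21,"jaw":0},{"x":-0.142,"y":-0.029,"z":0,"ax":0.024,"ay":0.19,"az":-0.225,"jaw":0},{"x":-0.154,"y":-0.032,"z":0,"ax":0.024,"ay":0.2,"az":-0.235,"jaw":0},{"x":-0.158,"y":-0.032,"z":0,"ax":0.024,"ay":0.2,"az":-0.235,"jaw":0},{"x":-0.158,"y":-0.032,"z":0,"ax":0.024,"ay":0.2,"az":-0.235,"jaw":0}]}}

```text
clock: 12.55
position: [0.6551, 0.1027, 0.3651]
eef_rot: [[-0.965, -0.169, -0.2], [-0.166, 0.986, -0.035], [0.203, -0.0, -0.979]]
contact_force: [1.0, 0.6, -0.1]
grip_width: 0.0
finger_force: 0.0
```

```bash
python3 -c "
from lid import *
s=arm.observe();print(s['position'],s['contact_force'],s['joint_pos'])
go(lp(1.68,.155,0,.045),.2)
snap('side','s4')
im=cv2.imread('pics/s4.png')[0:240,200:520]
cv2.imwrite('pics/c4.png',cv2.convertScaleAbs(cv2.resize(im,(640,480)),alpha=1.4))
"
```

```text
[0.65510055 0.10270321 0.36509543] [ 1.03176359  0.63523924 -0.13352203] [ 0.15696419  0.80544259  1.14619434  2.11559212 -0.00301184 -0.01285428]
d [-0.0194  0.0011  0.1016] rot [ 0.001 -0.004 -0.006]
```

View pics/c4.png

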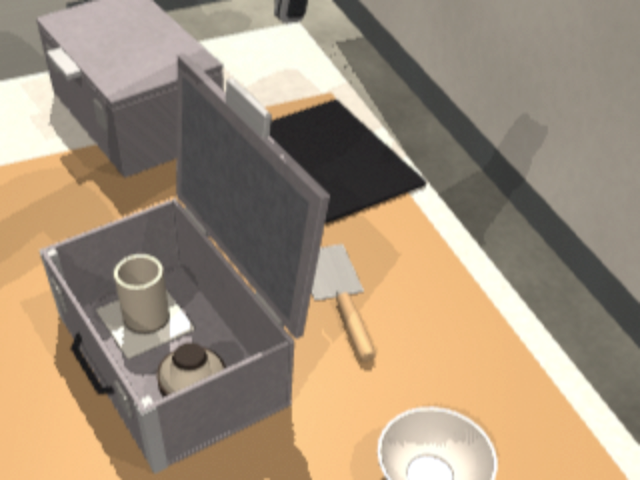

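The side view shows the lid still open, the beaker upright, and the fingertips just visible at (290,5) above the lid. Joint 4 is near its limit, so I fit a quick planar arm model to choose the tilt.

```bash
cat > kin.py <<'E'
from lid import *
from scipy.optimize import least_squares
D=[(.5243,.2306,.26,-.138,0),(.4884,.0403,.36461,-.54198,0),(.5191,.2259,.24872,-.16790,0)]
s=arm.observe();j=s['joint_pos'];D.append((np.hypot(*s['position'][:2]),s['position'][2],j[1],j[2],j[1]-j[2]+j[3]-np.pi/2))
def fk(p,j2,j3,t):
    L1,L2,b,Lt,z0=p; e=j2-j3+b
    return np.array([L1*np.sin(j2)+L2*np.cos(e)-Lt*np.sin(t), z0+L1*np.cos(j2)-L2*np.sin(e)-Lt*np.cos(t)])
f=least_squares(lambda p:np.ravel([fk(p,*d[2:])-d[:2] for d in D]),[.33,.33,0,.25,.3]);p=f.x;print(p,np.abs(f.fun).max())
def ik(P,t):
    g=least_squares(lambda q:fk(p,*q,t)-[np.hypot(P[0],P[1]),P[2]],[.6,.5]);j2,j3=g.x
    return np.round([j2,j3,np.pi/2+t-j2+j3,np.abs(g.fun).max()],3)
E
cat > k2.py <<'E'
from kin import *
for t in(.2,.1,0,-.1):
  print(t,[ik(lp(1.68,r,0,z),t) for r,z in((.17,.03),(.155,.013))],ik(lp(1.2,.155),t),ik(lp(.6,.155),t),ik(lp(0,.155),t))
E
python3 k2.py
```

```text
[ 0.56852186  0.39105156 -0.15465505  0.44868299  0.22464084] 0.0014406062942275977
0.2 [array([0.661, 0.62 , 1.73 , 0.   ]), array([0.615, 0.501, 1.657, 0.   ])] [0.46 0.22 1.53 0.  ] [ 0.345 -0.1    1.326  0.   ] [ 0.352 -0.329  1.091  0.   ]
0.1 [array([0.561, 0.454, 1.564, 0.   ]), array([0.522, 0.352, 1.501, 0.   ])] [0.377 0.105 1.398 0.   ] [ 0.266 -0.196  1.209  0.   ] [ 0.277 -0.423  0.971  0.   ]
0 [array([0.469, 0.303, 1.404, 0.   ]), array([0.435, 0.213, 1.349, 0.   ])] [ 0.297 -0.009  1.265  0.   ] [ 0.19  -0.293  1.088  0.   ] [ 0.204 -0.518  0.849  0.   ]
-0.1 [array([0.385, 0.161, 1.247, 0.   ]), array([0.353, 0.079, 1.197, 0.   ])] [ 0.22  -0.121  1.13   0.   ] [ 0.116 -0.39   0.965  0.   ] [ 0.134 -0.615  0.721  0.   ]
```

Call:
{"fn": "servo_tool", "kwargs": {"targets": [{"x":-0.002,"y":0.001,"z":0.01,"ax":0,"ay":0,"az":0,"jaw":0},{"x":-0.005,"y":0.001,"z":0.025,"ax":0,"ay":0,"az":0,"jaw":0},{"x":-0.008,"y":0.001,"z":0.04,"ax":0,"ay":0,"az":0,"jaw":0},{"x":-0.011,"y":0.001,"z":0.055,"ax":0,"ay":0,"az":0,"jaw":0},{"x":-0.014,"y":0.001,"z":0.07,"ax":0,"ay":0,"az":0,"jaw":0},{"x":-0.017,"y":0.001,"z":0.085,"ax":0,"ay":0,"az":0,"jaw":0},{"x":-0.019,"y":0.001,"z":0.096,"ax":0,"ay":0,"az":0,"jaw":0},{"x":-0.019,"y":0.001,"z":0.101,"ax":0,"ay":0,"az":0,"jaw":0},{"x":-0.019,"y":0.001,"z":0.101,"ax":0,"ay":0,"az":0,"jaw":0}]}}

```text
clock: 13.35
position: [0.649, 0.1036, 0.2659]
eef_rot: [[-0.965, -0.171, -0.2], [-0.167, 0.985, -0.035], [0.203, -0.0, -0.979]]
contact_force: [-0.1, -0.2, 0.2]
grip_width: -0.001
finger_force: 0.0
```

```bash
python3 -c "
from lid import *
s=arm.observe();print(s['position'],s['contact_force'],s['joint_pos'])
for a,z in((1.68,.025),(1.6,.018),(1.5,.018),(1.4,.018),(1.3,.018),(1.2,.018),(1.1,.018)):go(lp(a,.155,0,z),.2)
"
```

```text
[0.64899813 0.10359493 0.26587898] [-0.07486526 -0.18127505  0.16237469] [ 0.15957209  0.68350615  0.63034702  1.72198324 -0.00263497 -0.01151877]
d [ 0.0149 -0.0009  0.0052] rot [ 0.001 -0.004 -0.005]
d [ 0.0343 -0.001   0.0061] rot [ 0.001 -0.004 -0.005]
d [ 0.0498 -0.0011  0.0078] rot [ 0.001 -0.004 -0.005]
d [ 0.0651 -0.0012  0.011 ] rot [ 0.001 -0.004 -0.005]
d [ 0.0799 -0.0013  0.0158] rot [ 0.001 -0.004 -0.005]
d [ 0.0943 -0.0013  0.022 ] rot [ 0.001 -0.004 -0.005]
d [ 0.1079 -0.0014  0.0296] rot [ 0.001 -0.004 -0.005]
```

Call:
{"fn": "servo_tool", "kwargs": {"targets": [{"x":0.005,"y":-0.001,"z":0.002,"ax":0,"ay":0,"az":0,"jaw":0},{"x":0.01,"y":-0.001,"z":0.004,"ax":0,"ay":0,"az":0,"jaw":0},{"x":0.015,"y":-0.001,"z":0.005,"ax":0,"ay":0,"az":0,"jaw":0},{"x":0.019,"y":-0.001,"z":0.005,"ax":0,"ay":0,"az":0,"jaw":0},{"x":0.023,"y":-0.001,"z":0.006,"ax":0,"ay":0,"az":0,"jaw":0},{"x":0.027,"y":-0.001,"z":0.006,"ax":0,"ay":0,"az":0,"jaw":0},{"x":0.031,"y":-0.001,"z":0.006,"ax":0,"ay":0,"az":0,"jaw":0},{"x":0.035,"y":-0.001,"z":0.006,"ax":0,"ay":0,"az":0,"jaw":0},{"x":0.039,"y":-0.001,"z":0.006,"ax":0,"ay":0,"az":0,"jaw":0},{"x":0.043,"y":-0.001,"z":0.007,"ax":0,"ay":0,"az":0,"jaw":0},{"x":0.047,"y":-0.001,"z":0.007,"ax":0,"ay":0,"az":0,"jaw":0},{"x":0.05,"y":-0.001,"z":0.008,"ax":0,"ay":0,"az":0,"jaw":0}]}}

```text
clock: 14.35
position: [0.6009, 0.0939, 0.2688]
eef_rot: [[-0.966, -0.17, -0.197], [-0.167, 0.985, -0.034], [0.2, -0.0, -0.98]]
contact_force: [4.3, -0.3, 1.4]
grip_width: 0.003
finger_force: 1.5
```

```bash
python3 -c "
from lid import *
s=arm.observe();print(s['position'],s['contact_force'],s['joint_pos'])
for a in(1.4,1.3,1.2,1.1,1.0,.9):go(lp(a,.155,0,.018),.2)
"
```

```text
[0.60094184 0.09388767 0.26878088] [ 4.32729966 -0.33767703  1.42073941] [ 0.15672572  0.56931558  0.42701495  1.6294869  -0.00331147 -0.01392109]
d [0.0165 0.0002 0.0039] rot [ 0.001 -0.001 -0.005]
d [0.0314 0.0001 0.0086] rot [ 0.001 -0.001 -0.005]
d [0.0457 0.     0.0147] rot [ 0.001 -0.001 -0.005]
d [ 0.0594 -0.0001  0.0223] rot [ 0.001 -0.001 -0.005]
d [ 0.0722 -0.0001  0.0312] rot [ 0.001 -0.001 -0.005]
d [ 0.0841 -0.0002  0.0413] rot [ 0.001 -0.001 -0.005]
```

Contact is about 4 N, as expected, and the lid is following.

Call:
{"fn": "servo_tool", "kwargs": {"targets": [{"x":0.004,"y":0,"z":0.001,"ax":0,"ay":0,"az":0,"jaw":0},{"x":0.008,"y":0,"z":0.002,"ax":0,"ay":0,"az":0,"jaw":0},{"x":0.012,"y":0,"z":0.003,"ax":0,"ay":0,"az":0,"jaw":0},{"x":0.0165,"y":0,"z":0.004,"ax":0,"ay":0,"az":0,"jaw":0},{"x":0.0215,"y":0,"z":0.005,"ax":0,"ay":0,"az":0,"jaw":0},{"x":0.0265,"y":0,"z":0.007,"ax":0,"ay":0,"az":0,"jaw":0},{"x":0.0315,"y":0,"z":0.0085,"ax":0,"ay":0,"az":0,"jaw":0},{"x":0.036,"y":0,"z":0.0105,"ax":0,"ay":0,"az":0,"jaw":0},{"x":0.041,"y":0,"z":0.0125,"ax":0,"ay":0,"az":0,"jaw":0},{"x":0.0455,"y":0,"z":0.0145,"ax":0,"ay":0,"az":0,"jaw":0},{"x":0.0525,"y":0,"z":0.0185,"ax":0,"ay":0,"az":0,"jaw":0},{"x":0.0595,"y":0,"z":0.0225,"ax":0,"ay":0,"az":0,"jaw":0}]}}

```text
clock: 15.35
position: [0.539, 0.0834, 0.2585]
eef_rot: [[-0.966, -0.17, -0.196], [-0.167, 0.985, -0.034], [0.199, -0.0, -0.98]]
contact_force: [1.8, 1.1, -0.2]
grip_width: 0.001
finger_force: 1.0
```

```bash
python3 -c "
from lid import *
s=arm.observe();print(s['position'],s['contact_force'])
for a in(1.0,.9,.8,.7,.6):go(lp(a,.155,0,.015),.2)
"
```

```text
[0.53901593 0.08337569 0.25845182] [ 1.81151366  1.13973368 -0.16890779]
d [ 0.0149 -0.0003  0.0106] rot [ 0.001 -0.001 -0.005]
d [ 0.0265 -0.0004  0.0209] rot [ 0.001 -0.001 -0.005]
d [ 0.0371 -0.0005  0.0323] rot [ 0.001 -0.001 -0.005]
d [ 0.0464 -0.0005  0.0448] rot [ 0.001 -0.001 -0.005]
d [ 0.0545 -0.0006  0.0581] rot [ 0.001 -0.001 -0.005]
```

Call:
{"fn": "servo_tool", "kwargs": {"targets": [{"x":0.005,"y":0,"z":0.0035,"ax":0,"ay":0,"az":0,"jaw":0},{"x":0.01,"y":0,"z":0.007,"ax":0,"ay":0,"az":0,"jaw":0},{"x":0.015,"y":0,"z":0.0105,"ax":0,"ay":0,"az":0,"jaw":0},{"x":0.019,"y":0,"z":0.014,"ax":0,"ay":0,"az":0,"jaw":0},{"x":0.023,"y":0,"z":0.0175,"ax":0,"ay":0,"az":0,"jaw":0},{"x":0.0265,"y":0,"z":0.021,"ax":0,"ay":0,"az":0,"jaw":0},{"x":0.03,"y":0,"z":0.0245,"ax":0,"ay":0,"az":0,"jaw":0},{"x":0.034,"y":0,"z":0.0285,"ax":0,"ay":0,"az":0,"jaw":0},{"x":0.0375,"y":0,"z":0.0325,"ax":0,"ay":0,"az":0,"jaw":0},{"x":0.0405,"y":0,"z":0.0365,"ax":0,"ay":0,"az":0,"jaw":0},{"x":0.0435,"y":0,"z":0.0405,"ax":0,"ay":0,"az":0,"jaw":0},{"x":0.0465,"y":0,"z":0.045,"ax":0,"ay":0,"az":0,"jaw":0}]}}

```text
clock: 16.35
position: [0.4853, 0.0739, 0.2234]
eef_rot: [[-0.966, -0.17, -0.197], [-0.167, 0.985, -0.034], [0.2, -0.0, -0.98]]
contact_force: [0.8, 0.9, 0.8]
grip_width: -0.001
finger_force: 0.7
```

```bash
python3 -c "
from lid import *
s=arm.observe();print(s['position'],s['contact_force'])
for a in(.6,.5,.4,.3,.2):go(lp(a,.155,0,.012),.2)
"
```

```text
[0.48534575 0.07390698 0.22343663] [0.76893516 0.85093962 0.81247303]
d [ 0.0093 -0.0004  0.0157] rot [ 0.001 -0.001 -0.005]
d [ 0.0157 -0.0004  0.0298] rot [ 0.001 -0.001 -0.005]
d [ 0.0207 -0.0005  0.0445] rot [ 0.001 -0.001 -0.005]
d [ 0.0241 -0.0005  0.0597] rot [ 0.001 -0.001 -0.005]
d [ 0.0261 -0.0005  0.0751] rot [ 0.001 -0.001 -0.005]
```

Call:
{"fn": "servo_tool", "kwargs": {"targets": [{"x":0.003,"y":0,"z":0.005,"ax":0,"ay":0,"az":0,"jaw":0},{"x":0.006,"y":0,"z":0.01,"ax":0,"ay":0,"az":0,"jaw":0},{"x":0.009,"y":0,"z":0.015,"ax":0,"ay":0,"az":0,"jaw":0},{"x":0.0115,"y":0,"z":0.02,"ax":0,"ay":0,"az":0,"jaw":0},{"x":0.0135,"y":0,"z":0.025,"ax":0,"ay":0,"az":0,"jaw":0},{"x":0.0155,"y":0,"z":0.03,"ax":0,"ay":0,"az":0,"jaw":0},{"x":0.0175,"y":0,"z":0.035,"ax":0,"ay":0,"az":0,"jaw":0},{"x":0.019,"y":0,"z":0.04,"ax":0,"ay":0,"az":0,"jaw":0},{"x":0.0205,"y":0,"z":0.0445,"ax":0,"ay":0,"az":0,"jaw":0},{"x":0.022,"y":0,"z":0.0495,"ax":0,"ay":0,"az":0,"jaw":0},{"x":0.023,"y":0,"z":0.0545,"ax":0,"ay":0,"az":0,"jaw":0},{"x":0.024,"y":0,"z":0.0595,"ax":0,"ay":0,"az":0,"jaw":0}]}}

```text
clock: 17.35
position: [0.4506, 0.0679, 0.1698]
eef_rot: [[-0.966, -0.17, -0.197], [-0.167, 0.985, -0.034], [0.2, -0.0, -0.98]]
contact_force: [1.5, -0.0, 0.9]
grip_width: 0.005
finger_force: 0.5
```

```bash
python3 -c "
from lid import *
s=arm.observe();print(s['position'],s['contact_force'],s['finger_force'])
for a in(.3,.2,.1,.05,0):go(lp(a,.155,0,.011),.2)
snap('side','s5');cv2.imwrite('pics/c5.png',cv2.convertScaleAbs(cv2.resize(cv2.imread('pics/s5.png')[20:260,180:480],(750,600)),alpha=1.4))
"
```

```text
[0.4506192  0.06793344 0.16976445] [ 1.48039031 -0.02782969  0.85740716] 0.5483440600801259
d [ 0.0004 -0.0006  0.0011] rot [ 0.001 -0.001 -0.005]
d [ 0.0023 -0.0006  0.0165] rot [ 0.001 -0.001 -0.005]
d [ 0.0026 -0.0006  0.032 ] rot [ 0.001 -0.001 -0.005]
d [ 0.0022 -0.0006  0.0398] rot [ 0.001 -0.001 -0.005]
d [ 0.0014 -0.0006  0.0475] rot [ 0.001 -0.001 -0.005]
```

View pics/c5.png

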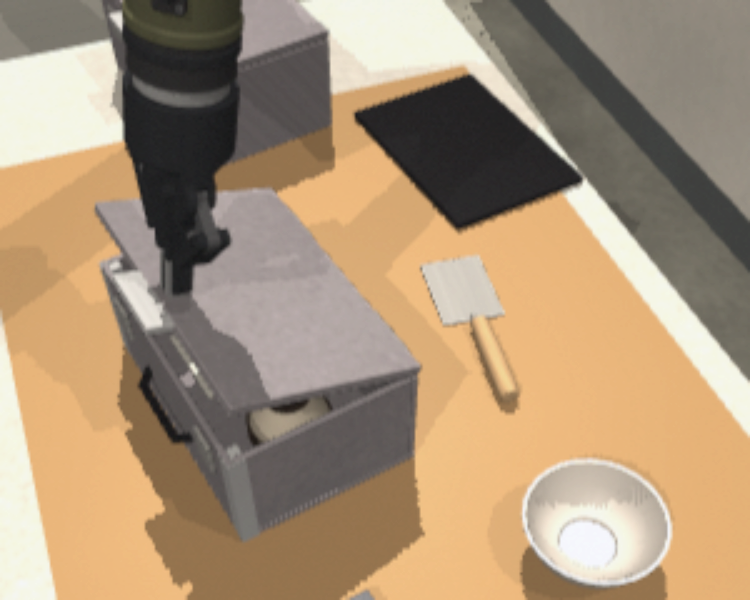

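The tip is on the lid near the tab (178,290 in the crop), and the lid is about 0.3 rad open. I continue more slowly.

Call:
{"fn": "servo_tool", "kwargs": {"targets": [{"x":0.001,"y":0,"z":0.004,"ax":0,"ay":0,"az":0,"jaw":0},{"x":0.001,"y":0,"z":0.008,"ax":0,"ay":0,"az":0,"jaw":0},{"x":0.002,"y":0,"z":0.012,"ax":0,"ay":0,"az":0,"jaw":0},{"x":0.002,"y":0,"z":0.016,"ax":0,"ay":0,"az":0,"jaw":0},{"x":0.002,"y":0,"z":0.02,"ax":0,"ay":0,"az":0,"jaw":0},{"x":0.002,"y":0,"z":0.023,"ax":0,"ay":0,"az":0,"jaw":0},{"x":0.002,"y":0,"z":0.026,"ax":0,"ay":0,"az":0,"jaw":0},{"x":0.002,"y":0,"z":0.029,"ax":0,"ay":0,"az":0,"jaw":0},{"x":0.002,"y":0,"z":0.032,"ax":0,"ay":0,"az":0,"jaw":0},{"x":0.002,"y":0,"z":0.034,"ax":0,"ay":0,"az":0,"jaw":0},{"x":0.002,"y":0,"z":0.036,"ax":0,"ay":0,"az":0,"jaw":0},{"x":0.002,"y":0,"z":0.038,"ax":0,"ay":0,"az":0,"jaw":0}]}}

```text
clock: 18.4
position: [0.4416, 0.0664, 0.1332]
eef_rot: [[-0.966, -0.17, -0.196], [-0.167, 0.985, -0.034], [0.199, -0.0, -0.98]]
contact_force: [-0.5, -1.3, 1.2]
grip_width: -0.003
finger_force: 0.6
```

Call:
{"fn": "servo_tool", "kwargs": {"targets": [{"x":0,"y":0,"z":0.001,"ax":0,"ay":0,"az":0,"jaw":0},{"x":0,"y":0,"z":0.002,"ax":0,"ay":0,"az":0,"jaw":0},{"x":0,"y":0,"z":0.003,"ax":0,"ay":0,"az":0,"jaw":0},{"x":0,"y":0,"z":0.004,"ax":0,"ay":0,"az":0,"jaw":0},{"x":0,"y":0,"z":0.005,"ax":0,"ay":0,"az":0,"jaw":0},{"x":0,"y":0,"z":0.006,"ax":0,"ay":0,"az":0,"jaw":0},{"x":0,"y":0,"z":0.007,"ax":0,"ay":0,"az":0,"jaw":0},{"x":0,"y":0,"z":0.007,"ax":0,"ay":0,"az":0,"jaw":0}]}}

```text
clock: 19.07
position: [0.4401, 0.0661, 0.1263]
eef_rot: [[-0.966, -0.17, -0.197], [-0.167, 0.985, -0.034], [0.2, -0.0, -0.98]]
contact_force: [0.8, -0.1, 0.4]
grip_width: 0.003
finger_force: 0.2
```

Call:
{"fn": "servo_tool", "kwargs": {"targets": [{"x":0,"y":0,"z":0.001,"ax":0,"ay":0,"az":0,"jaw":0},{"x":0,"y":0,"z":0.002,"ax":0,"ay":0,"az":0,"jaw":0},{"x":0,"y":0,"z":0.003,"ax":0,"ay":0,"az":0,"jaw":0},{"x":0,"y":0,"z":0.003,"ax":0,"ay":0,"az":0,"jaw":0}]}}

```text
clock: 19.4
position: [0.4397, 0.066, 0.1239]
eef_rot: [[-0.966, -0.17, -0.196], [-0.167, 0.985, -0.034], [0.199, -0.0, -0.98]]
contact_force: [1.6, -0.3, 3.6]
grip_width: -0.0
finger_force: 1.7
```

Call:
{"fn": "servo_tool", "kwargs": {"targets": [{"x":0,"y":0,"z":0.0005,"ax":0,"ay":0,"az":0,"jaw":0},{"x":0,"y":0,"z":0.001,"ax":0,"ay":0,"az":0,"jaw":0},{"x":0,"y":0,"z":0.001,"ax":0,"ay":0,"az":0,"jaw":0}]}}

```text
clock: 19.65
position: [0.4398, 0.066, 0.1237]
eef_rot: [[-0.966, -0.17, -0.195], [-0.167, 0.985, -0.034], [0.198, -0.0, -0.98]]
contact_force: [-0.0, 0.1, 9.4]
grip_width: 0.002
finger_force: 4.8
```

The tip has stalled at z = 0.1237 while the force rises, so the lid is on its seat. One more small press, then I back off.

Call:
{"fn": "servo_tool", "kwargs": {"targets": [{"x":0,"y":0,"z":0.0005,"ax":0,"ay":0,"az":0,"jaw":0},{"x":0,"y":0,"z":0.001,"ax":0,"ay":0,"az":0,"jaw":0},{"x":0,"y":0,"z":0.001,"ax":0,"ay":0,"az":0,"jaw":0}]}}

```text
clock: 19.9
position: [0.4398, 0.066, 0.1236]
eef_rot: [[-0.966, -0.17, -0.194], [-0.167, 0.985, -0.034], [0.197, -0.0, -0.98]]
contact_force: [-0.9, -0.1, 15.7]
grip_width: 0.003
finger_force: 7.6
```

Call:
{"fn": "servo_tool", "kwargs": {"targets": [{"x":0,"y":0,"z":-0.002,"ax":0,"ay":0,"az":0,"jaw":0},{"x":0,"y":0,"z":-0.005,"ax":0,"ay":0,"az":0,"jaw":0},{"x":0,"y":0,"z":-0.01,"ax":0,"ay":0,"az":0,"jaw":0},{"x":0,"y":0,"z":-0.02,"ax":0,"ay":0,"az":0,"jaw":0},{"x":0,"y":0,"z":-0.04,"ax":0,"ay":0,"az":0,"jaw":0},{"x":0,"y":0,"z":-0.065,"ax":0,"ay":0,"az":0,"jaw":0},{"x":0,"y":0,"z":-0.09,"ax":0,"ay":0,"az":0,"jaw":0},{"x":0,"y":0,"z":-0.115,"ax":0,"ay":0,"az":0,"jaw":0},{"x":0,"y":0,"z":-0.14,"ax":0,"ay":0,"az":0,"jaw":0},{"x":0,"y":0,"z":-0.15,"ax":0,"ay":0,"az":0,"jaw":0},{"x":0,"y":0,"z":-0.15,"ax":0,"ay":0,"az":0,"jaw":0}]}}

```text
clock: 20.82
position: [0.4703, 0.0714, 0.2707]
eef_rot: [[-0.966, -0.17, -0.192], [-0.167, 0.985, -0.034], [0.195, -0.0, -0.981]]
contact_force: [-0.5, -0.3, -0.1]
grip_width: -0.001
finger_force: 0.0
```

```bash
python3 -c "
from lid import *
snap('side','s6')
im=cv2.resize(cv2.imread('pics/s6.png')[90:290,200:460],(780,600),interpolation=2)
for r,y in((.172,.131),(.172,-.131),(.194,.035),(.194,-.035)):
  u,v=proj('s6',lp(0,r,y,0 if r<.18 else .004))[0];cv2.circle(im,(int((u-200+.5)*3),int((v-90+.5)*3)),2,(0,0,255),-1)
cv2.imwrite('pics/c6.png',cv2.convertScaleAbs(im,alpha=1.4));s=arm.observe();print(s['position'],s['contact_force'])
"
```

```text
[0.46932222 0.07121526 0.26917123] [ 0.11714558 -0.93707385 -0.10406471]
```

View pics/c6.png

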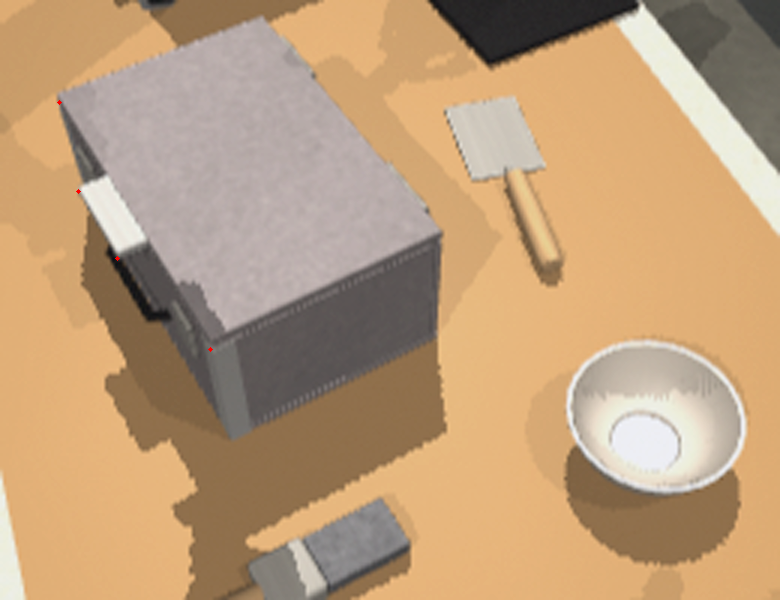

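The lid lies flat and shut: its corners at (60,97) and (213,343) match the projection for zero angle. The bowl, brush and spatula are where they were, and the robot is clear.

```bash
python3 -c "
from station import arm
print(arm.job_done())"
```

```text
the job is handed in; nothing more can be done
None
```

The beaker is standing on the foam pad beside the vase, the lid is fully shut, and I handed the job in at about 21 s of the 69 s allowed; no verdict came back.

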